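# Hold-to-run trial of the marking machine

## Task

Start a trial cycle of the marking machine from the grey operator console on the left of the desk, pressing and pushing with the closed fingertips, in this order: press the white ON button fully in so that it latches and the red OFF button next to it pops out; press the blue homing button fully down and let it spring back up; push the yellow-ridged sliding guard all the way off the green button; then press the green run button fully down and keep it held. The program finishes while the fingers are still holding the green button down. Nothing is to be picked up, and the bushes, rings, tools and pens round the console stay where they are.

Things in the scene. Friction and masses are not known exactly. Their poses are not given: they have to be found in the camera images.
- console: Grey cordless operator console, a flat case 152 mm deep (its x) x 142 mm wide (its y), rubber corners, standing fast on the desk. Origin: centre of its underside, on the desk top; x points away from the operator, z up. On it lie two dark front plates side by side, the supply plate and the run plate, 68 mm between centre lines; which one is on the left differs from run to run.
- supply_module: Supply plate, 140 (x) x 62 mm, with the white and the red button on its centre line. Origin: centre of its underside, 48 mm above the desk, axes as the console's; upper face 51 mm above the desk. All four buttons are round caps 32 mm across in steel bezels 43 mm across that end 57 mm above the desk; cap tops: 68 mm above the desk when out, 62 when fully in.
- run_module: Run plate, same size and height as the supply plate and parallel to it, with the blue button, the green button and its sliding guard on its centre line. Origin: centre of its underside, 48 mm above the desk, axes as the console's. The buttons travel 6 mm straight down.
- on_button_top (a point): Centre of the top of the white ON button, at the far end of the supply plate (30 mm beyond its centre); moves with the button.
- on_button (a joint): White ON button: 0 = out (start), 0.006 m = fully in. White and red sit on one rocking beam with an over-centre tumbler: pressing white takes about 4 N at first, past half way it snaps in and stays in by itself, and red comes up as white goes down.
- off_button_top (a point): Centre of the top of the red OFF button, 60 mm nearer to the operator than the white one; moves with the button. Not to be pressed: pressing it when it is out throws the white one out again.
- off_button (a joint): Red OFF button: 0.006 m = in (start), 0 = popped out. Always 0.006 minus the value of the white one.
- origin_button_top (a point): Centre of the top of the blue homing button, at the near end of the run plate, 52 mm nearer to the operator than the green one; moves with the button.
- origin_button (a joint): Blue homing button: 0 = out, 0.006 m = fully down. Spring return: 1.5 N starts it, 5 N holds it fully down.
- run_button_top (a point): Centre of the top of the green run button, in the middle of the run plate (6 mm beyond its centre), under the guard at the start; moves with the button.
- run_button (a joint): Green run button: 0 = out, 0.006 m = fully down. Spring return (it runs only while held): 1.5 N starts it, 5 N holds it fully down.
- guard_ridge (a point): Middle of the near face of the guard's yellow finger ridge, 78 mm above the desk. The guard is a clear amber hood 36 mm long (x), 50 mm wide, over the green button, its flat top 71 mm above the desk. The ridge, 46 mm wide, 5 mm thick, runs across the hood's near edge and stands up to 84 mm above the desk. Its x axis (the console's) is the way the guard opens.
- guard (a joint): Sliding guard: 0 = shut over the green button (starts at 0 to 0.005), 0.044 m = fully open. It slides straight away from the operator along the console's x, needs about 1.5 N and stays where it is left. Open, its near edge stands 26 mm beyond the green button's centre.
- bush_a: Cream bush, 36 mm across, 36 high, standing right of the console; origin under its centre. Leave it alone.
- bush_b: Second such bush, farther right. Leave it alone.
- brush: Flat brush, 218 mm, lying along the front edge of the desk before the machine; origin under its middle. Leave it alone.
- marker_pen: Blue and white marker pen, 135 mm, lying left of the console; origin under its middle. Leave it alone.
- ring_a: Small bright steel ring, 30 mm across, 12 high, lying behind the console; origin under its centre. Leave it alone.
- ring_b: Second such ring, also behind the console. Leave it alone.
- plug_gauge: Steel plug gauge, 118 mm, lying right of the machine; origin under its middle. Leave it alone.
- black_pen: Black pen, 145 mm, lying at the right front of the desk; origin under its middle. Leave it alone.

How it is judged (in metres and radians):
On the way, in this order (a step that is already met when the one before it is completed fails the run):
1. the white ON button is latched in and the red OFF button is out (value of joint on_button above 0.005 m and value of joint off_button below 0.001 m), for 0.1 s.
2. the blue homing button is fully down (value of joint origin_button above 0.005 m), for 0.1 s.
3. the blue button is let back up (value of joint origin_button below 0.001 m), for 0.1 s.
4. the guard is pushed fully open (value of joint guard above 0.04 m), for 0.1 s.
5. the green run button is fully down (value of joint run_button above 0.005 m), for 0.2 s.
At the end, for the whole second after the job is handed in: The fingers hold the green button within 1 mm of fully down, pressing on it with at least 1 N; the white button is latched within 1 mm of fully in and the red one out, the blue one is up within 1 mm, and the guard stands within 4 mm of fully open (all of step 1 and value of joint run_button above 0.005 m and contact force between the fingers and run_button above 1 N and value of joint origin_button below 0.001 m and value of joint guard above 0.04 m); the arm keeps its last pose, push and grip.
It fails at once if the blue or green button pressed while the white ON button is not in (value of joint any of origin_button, run_button above 0.002 m and value of joint on_button below 0.004 m).
It fails at once if a bush, tool, pen, or ring round the console picked up or shifted by more than 15 mm (distance of any of bush_a, bush_b, brush, marker_pen, ring_a, ring_b, plug_gauge, black_pen from where it was at the start of the episode above 0.015 m).
It also fails if it takes over 38 s, if anything falls off the work surface, if the arm or the gripper's body presses on something with over 40 N, if the wrist force passes 120 N, or if a joint passes its speed limit or range.

## Robot

A 6-joint arm with a two-finger parallel gripper is mounted at the origin on a cart in front of the work surface, level with it; the furniture and walls round the work are solid. World frame = base frame: x ahead of the robot, y to its left, z up, the work surface at z = 0. Lengths are in mm, angles in rad, forces in N, time in s.
With the tool pointing down it reaches from about 325 to 925 mm from the base axis. Payload 3.1 kg.
Tool frame: the origin (TCP) lies at the very end of the fingers, on their centre line; the grasp point (between the pads) lies 19 mm behind it; z points along the fingers, y is the direction in which the jaws open and shut (so a half turn about z gives the same grasp; the last joint's range is limited). The gripper opens to 85 mm and grips with 20 to 120 N. Pads are 22 mm wide; open, the fingers measure 114 mm over their backs; the gripper's body (76 mm by 85 mm) begins 54 mm behind the grasp point. The pads swing forward as they close: fully open they stand 13 mm farther back than shut.
Start: joints at [-1.435, 0.217, 1.613, -0, 1.311, -0.112], TCP at [153.316, -605.916, 231.3] pointing down, gripper open.
Joint ranges: [-2.75, 2.75], [-0.78, 2.1], [0.31, 2.55], [-1.13, 4.27], [0.13, 2.63], [-2.58, 2.58]. Speed limits (rad/s): [2.79, 2.79, 3.14, 3.14, 3.14, 3.14].

## Interface

Orientations are given as a unit quaternion [x, y, z, w].
In Python, from plant import get_obs, grab_frame, finish_job gives the robot as it stands.
- The arm moves only by the tool step_arm, never from a script. Its argument "deltas" is a list that holds one entry, the list of rows, each a list of 5 numbers: the shift along the tool's x, y, z in m, then the turn about the tool's z in degrees, then the finger opening in m, from 0 to 0.0854. A call has 1 to 12 rows; each row shifts and turns the commanded pose from where the row before left it, along the tool's axes as they then stand; what a row does not reach is not made up. A row lasts 1/8 s, in which the tool goes at most 62.5 mm and 10.7 degrees, less where a joint would pass 70% of its speed; a pose out of reach is approached as far as the arm can. A call with a gripper value outside its range is refused whole. The fingers move at their own pace and stop on an object; "force" is the grip in N (left out, the last holds). Time passes only in rows, so rows that do not move let the fingers close. It gives the time, the measured TCP pose, the force and the opening at its end, in the units of the state.
- get_obs(): the state, without advancing time (a new reading comes with each control period).
- grab_frame(name): name is "scene" or "top" or "wrist"; returns a dict with "pixels" (384x512x3 uint8, red, green, blue), "depth" (384x512 float32, mm along the optical axis (not along the pixel's ray), 0 where there is no reading), "mtx" (3x3 intrinsics, pixels), "rvec" (rotation vector, rad) and "tvec" (3), from world to camera coordinates, as OpenCV has them. Camera axes: x right, y down, z forward; pixel columns grow to the right and rows downward; lengths in mm; the calibration is good to about 2 mm. The wrist camera is an equidistant fisheye: a pixel r from the principal point sees the ray r / f radians off the axis. A picture is of the moment at which its call begins.
- finish_job(): hands the job in, once; it reports no verdict.
The state is a dict: "time": time; "qpos": joint angles; "qd": joint speeds; "joint_efforts": joint torques, N m; "tool_pos": TCP position; "tcp_rot": TCP orientation; "wrist_force": force on the tool from outside, world axes, zero at the start; "torque": the same for the moment, N m; "width": opening from 0.0 (shut) to 1.0 (fully open).
Only numpy, scipy, OpenCV 4.12 (cv2) and the standard library are available. Lean on these libraries where they do the work, as an engineer would, in place of code of your own. Each camera call takes 0.05 s, during which the arm holds its last target.

## Working session

There is one attempt and no reset: what is moved stays moved. The work goes in short steps, Python scripts to look and compute and a tool call to move; the robot and the scene stay as the last step left them, time stands still between calls to the robot, and variables do not carry over. Pictures are saved under pics/ and viewed, and the job is handed in when it is done.

Besides the shell and the picture viewer there is one more tool, called as name(argument=value, ...) on one line, values as JSON. step_arm: Moves the arm, as the interface text tells. Its arguments: {"type":"object","properties":{"deltas":{"type":"array","items":{"type":"array","items":{"type":"array","items":{"type":"number"}}}},"force":{"type":"number"}},"required":["deltas"]}

```bash
mkdir -p pics; ls; python3 - <<'E'
from plant import get_obs, grab_frame
import cv2,pickle
o=get_obs();print(o)
for n in("scene","top"):
    f=grab_frame(n);pickle.dump(f,open(f"{n}.pkl","wb"))
    cv2.imwrite(f"pics/{n}0.png",cv2.cvtColor(f["pixels"],cv2.COLOR_RGB2BGR));print(n,f["mtx"],f["rvec"],f["tvec"])
E
```

```text
pics
{'time': 0.0, 'qpos': array([-1.43519251e+00,  2.17746136e-01,  1.61492650e+00,  1.14169903e-05,
        1.31129582e+00, -1.12226139e-01]), 'qd': array([ 7.79868899e-04, -7.72422379e-05,  1.76988145e-03, -7.53039780e-05,
       -4.45126945e-05,  9.49072888e-04]), 'joint_efforts': array([-8.51855930e-04, -3.96847773e+01, -3.03850901e+01, -3.05234944e-04,
        9.77004500e-03, -3.80753818e-06]), 'tool_pos': array([ 153.21167947, -605.0940286 ,  229.97723126]), 'tcp_rot': array([ 9.92331840e-01,  1.23596555e-01, -8.36960484e-06, -1.18788295e-03]), 'wrist_force': array([-1.18313651,  0.03639734, -0.08011288]), 'torque': array([ 0.00307281, -0.02042764,  0.00117489]), 'width': 0.9969208951575815}
scene [[467.00888637   0.         255.37521514]
 [  0.         467.00888637 194.46288985]
 [  0.           0.           1.        ]] [ 1.00791822 -2.40205851  1.07784494] [ 455.62430879  281.11969681 1425.43465703]
top [[430.51236274   0.         254.67948101]
 [  0.         430.51236274 189.14894448]
 [  0.           0.           1.        ]] [ 2.11887228 -2.15025418  0.17404541] [ 105.38930875  558.61497829 1523.97166263]
```

View pics/scene0.png

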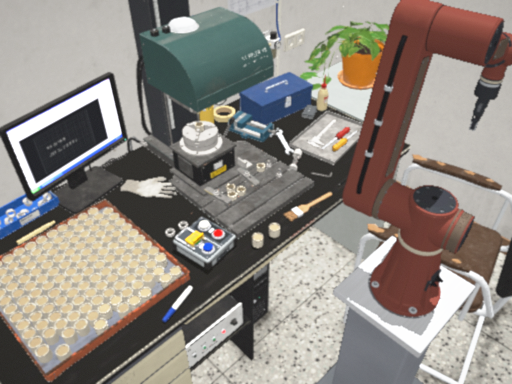

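View pics/top0.png

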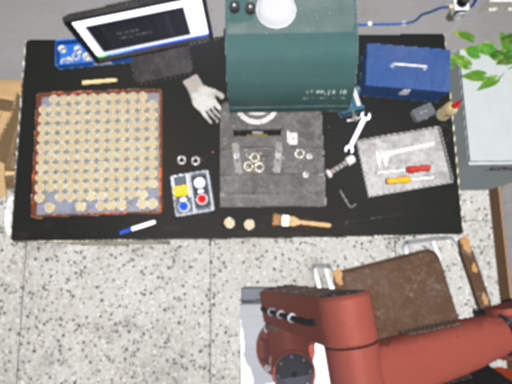

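The top view shows the console at about (192,193). The supply plate is on the right, with white at (200,183) and red at (202,199). The run plate is on the left, with blue at (184,206) and the guard at (181,190). Next I'll measure by colour.

```bash
cat > h.py <<'E'
import numpy as np,cv2
def plane(f,uv,z):
    R,_=cv2.Rodrigues(np.array(f["rvec"],float));t=np.array(f["tvec"],float).ravel()
    d=R.T@np.linalg.inv(f["mtx"])@np.array([uv[0],uv[1],1.]);c=-R.T@t
    return c+d*(z-c[2])/d[2]
def blobs(f,roi):
    x0,y0,x1,y1=roi;h=cv2.cvtColor(f["pixels"],cv2.COLOR_RGB2HSV).astype(int)
    H,S,V=h[...,0],h[...,1],h[...,2]
    M={"red":((H<8)|(H>172))&(S>140)&(V>90),"blue":(H>100)&(H<130)&(S>140)&(V>80),"yellow":(H>18)&(H<35)&(S>130)&(V>120),"white":(S<40)&(V>215)}
    out={}
    for k,m in M.items():
        z=np.zeros(m.shape,np.uint8);z[y0:y1,x0:x1]=m[y0:y1,x0:x1]
        n,l,s,c=cv2.connectedComponentsWithStats(z)
        out[k]=[(c[i].round(2),s[i].tolist()) for i in range(1,n) if s[i][4]>10]
    return out
E
python3 - <<'E'
import pickle;from h import *
R={"scene":(165,212,245,275),"top":(165,165,220,220)}
Z={"red":62,"white":68,"blue":68,"yellow":78}
for n in R:
    f=pickle.load(open(n+".pkl","rb"));x0,y0,x1,y1=R[n]
    cv2.imwrite(f"pics/{n}z.png",cv2.resize(cv2.cvtColor(f["pixels"][y0:y1,x0:x1],cv2.COLOR_RGB2BGR),None,fx=9,fy=9,interpolation=0))
    for k,v in blobs(f,R[n]).items():
        for c,s in v: print(n,k,c,s,plane(f,c,Z[k]).round(1))
E
```

```text
scene red [217.55 232.26] [214, 229, 8, 7, 47] [526.8 293.2  62. ]
scene blue [207.58 246.35] [204, 243, 9, 8, 57] [498.  358.9  68. ]
scene yellow [194.13 237.42] [185, 231, 19, 14, 156] [549.5 370.1  78. ]
scene white [204.25 224.01] [199, 220, 12, 9, 76] [581.2 303.3  68. ]
scene white [187.03 229.13] [181, 224, 13, 9, 30] [602.5 358.1  68. ]
scene white [211.   229.88] [209, 228, 5, 5, 16] [545.2 304.9  68. ]
scene white [220.21 235.71] [215, 232, 9, 6, 14] [504.7 300.7  68. ]
scene white [180.07 239.52] [176, 235, 10, 9, 27] [581.7 402.4  68. ]
scene white [214.86 250.1 ] [193, 236, 42, 25, 81] [470.2 352.8  68. ]
scene white [184.33 246.67] [178, 243, 14, 9, 18] [548.  411.5  68. ]
scene white [200.92 245.27] [199, 243, 5, 7, 26] [516.2 370.8  68. ]
scene white [211.85 250.15] [209, 247, 6, 7, 13] [476.6 359.6  68. ]
top red [201.32 198.41] [198, 196, 7, 6, 34] [526.6 289.7  62. ]
top blue [183.02 205.68] [180, 203, 7, 7, 40] [500.4 354.2  68. ]
top yellow [180.48 190.34] [174, 185, 14, 12, 130] [554.5 362.3  78. ]
top white [207.92 178.67] [206, 171, 4, 18, 24] [597.4 265.5  68. ]
top white [172.65 180.32] [171, 175, 6, 12, 37] [593.2 392.8  68. ]
top white [190.16 191.04] [185, 174, 13, 39, 134] [553.1 329.2  68. ]
top white [199.33 184.02] [194, 177, 11, 17, 126] [578.2 296.4  68. ]
top white [211.27 200.83] [210, 190, 4, 20, 30] [516.4 253.2  68. ]
top white [184.49 202.28] [180, 197, 10, 15, 53] [512.6 349.1  68. ]
```

```bash
sleep 1
```

```text
(no output)
```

View pics/topz.png

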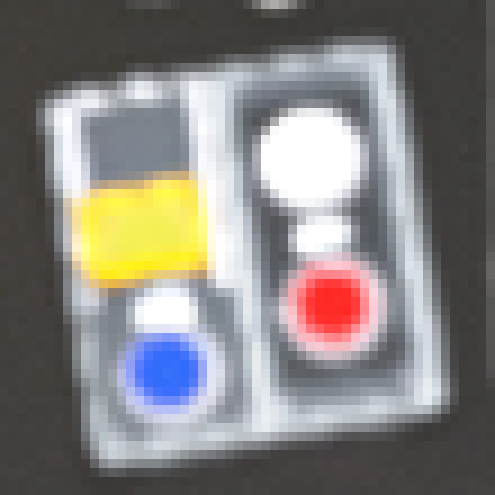

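View pics/scenez.png

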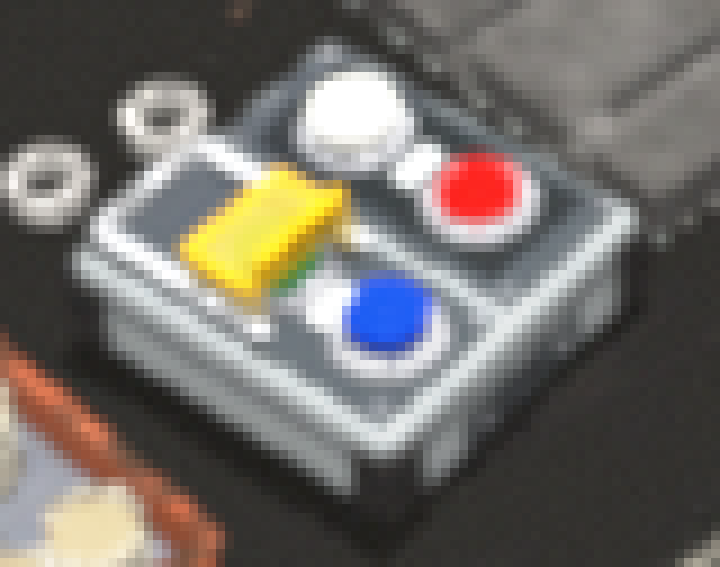

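Top view and scene view agree to about 5 mm. Blue is at about (500,355), red at (527,291), with a yaw of about 9°. I'll move to a hover over the console and refine with the wrist camera.

step_arm(deltas=[[[0.0335,-0.0448,0,0,0],[0.0335,-0.0448,0,0,0],[0.0335,-0.0448,0,0,0],[0.0335,-0.0448,0,0,0],[0.0335,-0.0448,0,0,0],[0.0335,-0.0448,0,0,0],[0.0335,-0.0448,0,0,0],[0.0335,-0.0448,0,0,0],[0.0335,-0.0448,0,0,0]]], force=60)

```text
time: 1.23
tool_pos: [346.8, -139.3, 231.1]
tcp_rot: [0.992, 0.123, 0.0, 0.0]
wrist_force: [1.0, -0.3, 0.5]
width: 0.003
```

step_arm(deltas=[[[0.0335,-0.0448,0,0,0],[0.0335,-0.0448,0,0,0],[0.0335,-0.0448,0,0,0],[0.0335,-0.0448,0,0,0],[0.0335,-0.0448,0,0,0],[0.0335,-0.0448,0,0,0],[0.0335,-0.0448,0,0,0],[0.0335,-0.0448,0,2,0],[0.0335,-0.0448,0,2.5,0],[0,0,0,0,0],[0,0,0,0,0]]])

```text
time: 2.6
tool_pos: [541.2, 322.5, 230.3]
tcp_rot: [0.996, 0.085, -0.001, 0.001]
wrist_force: [-0.2, -0.1, 0.8]
width: -0.002
```

```bash
python3 - <<'E'
from plant import get_obs, grab_frame
import cv2,pickle
o=get_obs();print(o["tool_pos"],o["tcp_rot"],o["wrist_force"],o["width"])
for n in("scene","top","wrist"):
    f=grab_frame(n);pickle.dump(f,open(f"{n}1.pkl","wb"))
    cv2.imwrite(f"pics/{n}1.png",cv2.cvtColor(f["pixels"],cv2.COLOR_RGB2BGR))
print(f["mtx"],f["rvec"],f["tvec"])
E
```

```text
[541.19530591 322.54097752 230.25472293] [ 9.96387845e-01  8.49104979e-02 -1.03158150e-03  6.36147314e-04] [-0.21835054 -0.11266039  0.79190853] -0.0015772909619283834
[[297.31863964   0.         262.69548806]
 [  0.         297.31863964 189.47344631]
 [  0.           0.           1.        ]] [-2.20484127  1.86162111  0.2968472 ] [226.83132259 516.18685351 561.19183067]
```

View pics/wrist1.png

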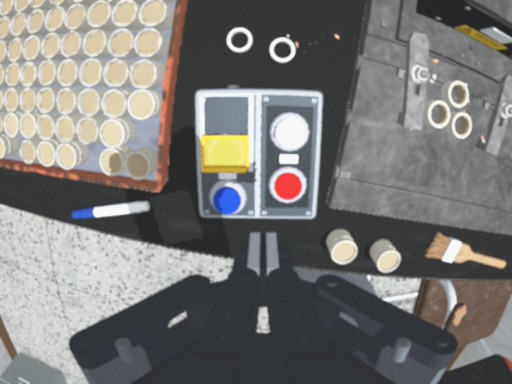

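The wrist view shows white at (291,131), red (288,185), blue (228,200), and the ridge and hood at (225,152). I'll cast fisheye rays onto the known heights.

```bash
cat >> h.py <<'E'
def fplane(f,uv,z):
    p=cv2.fisheye.undistortPoints(np.array([[uv]],float),np.array(f["mtx"],float),np.zeros(4)).ravel()
    R,_=cv2.Rodrigues(np.array(f["rvec"],float));t=np.array(f["tvec"],float).ravel()
    d=R.T@np.array([p[0],p[1],1.]);c=-R.T@t
    return c+d*(z-c[2])/d[2]
E
python3 - <<'E'
import pickle;from h import *
f=pickle.load(open("wrist1.pkl","rb"))
roi=(196,90,325,220);x0,y0,x1,y1=roi
cv2.imwrite("pics/wrist1z.png",cv2.resize(cv2.cvtColor(f["pixels"][y0:y1,x0:x1],cv2.COLOR_RGB2BGR),None,fx=4.5,fy=4.5,interpolation=cv2.INTER_CUBIC))
Z={"red":62,"white":68,"blue":68,"yellow":75}
P={}
for k,v in blobs(f,roi).items():
    for c,s in v:
        if s[4]>100 : P[k]=fplane(f,c,Z[k]);print(k,c,s,P[k].round(1))
print("cam",-cv2.Rodrigues(f["rvec"])[0].T@f["tvec"].ravel())
# fit rigid 2D
ref={"red":(-30,-34),"white":(30,-34),"blue":(-46,34)}
A=np.array([ref[k] for k in ref],float);B=np.array([P[k][:2] for k in ref])
a0,b0=A.mean(0),B.mean(0);U,S,Vt=np.linalg.svd((A-a0).T@(B-b0));R=(U@Vt).T
print("yaw",np.degrees(np.arctan2(R[1,0],R[0,0])));t=b0-R@a0;print("res",(A@R.T+t-B).round(1),"orig",t)
for n,p in dict(white=(30,-34),red=(-30,-34),blue=(-46,34),green=(6,34),ridge0=(-12,34)).items():print(n,(R@p+t).round(1))
o=np.array([541.2,322.5]);x=np.array([0.9856,0.169]);
E
```

```text
red [287.61 185.76] [275, 173, 26, 26, 524] [526.1 291.7  62. ]
blue [226.37 200.38] [214, 188, 26, 26, 545] [500.1 355.6  68. ]
yellow [223.69 155.03] [201, 135, 48, 38, 1174] [551.5 364.4  75. ]
white [257.53 127.82] [196, 90, 126, 128, 2393] [583.9 334.7  68. ]
white [289.95 131.39] [271, 113, 38, 38, 1061] [586.  301.2  68. ]
white [288.3  158.45] [279, 154, 20, 10, 186] [557.6 297.5  68. ]
white [287.79 182.35] [270, 168, 36, 35, 354] [531.7 293.1  68. ]
white [238.33 192.85] [225, 183, 21, 29, 171] [511.  343.8  68. ]
cam [617.59050609 334.93127054 373.14956553]
yaw 34.13354259939883
res [[-13.1  11.6]
 [ 51.7  -6.7]
 [-38.5  -4.9]] orig [518.76453003 348.3306472 ]
white [562.7 337. ]
red [513.  303.4]
blue [461.6 350.7]
green [504.7 379.8]
ridge0 [489.8 369.7]
```

View pics/wrist1z.png

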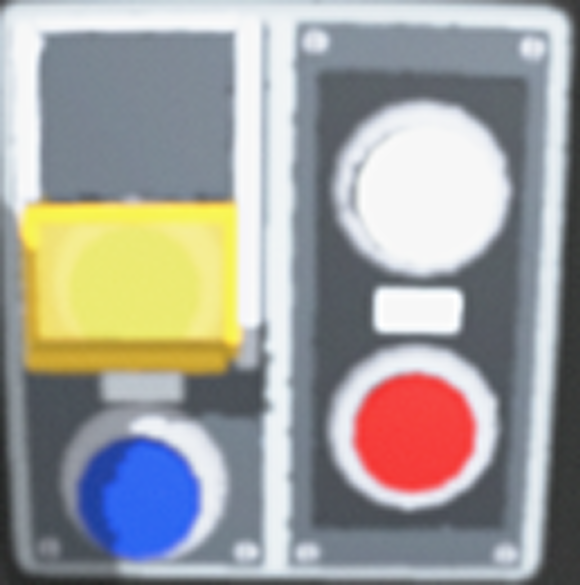

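View pics/scene1.png

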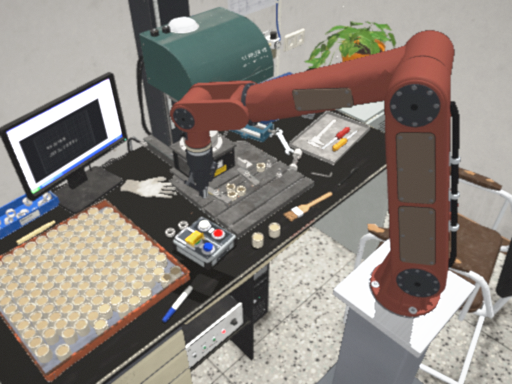

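White blob picks up the bezel, so I fitted from red and blue across two views. That gives a console yaw of about 9.0° and an origin of about (550.7,329.3). The targets are white (585.6,300.4), blue (500,355.7) and green (551.3,363.8), with the ridge face at (533.5,361) when shut. Next I move over white.

step_arm(deltas=[[[0,0,0,0.7,0],[0.02,0.0145,0.03,0,0],[0.0204,0.0143,0.04,0,0],[0,0,0.04,0,0],[0,0,0.035,0,0],[0,0,0,0,0],[0,0,0,0,0]]])

```text
time: 3.62
tool_pos: [587.3, 300.9, 88.1]
tcp_rot: [0.997, 0.078, 0.001, -0.0]
wrist_force: [1.4, -0.2, 0.8]
width: -0.001
```

```bash
python3 - <<'E'
from plant import get_obs, grab_frame
import cv2,pickle
o=get_obs();print(o["tool_pos"],o["tcp_rot"],o["wrist_force"])
f=grab_frame("scene");cv2.imwrite("pics/scene2.png",cv2.resize(cv2.cvtColor(f["pixels"][170:270,150:270],cv2.COLOR_RGB2BGR),None,fx=5,fy=5,interpolation=2))
f=grab_frame("wrist");cv2.imwrite("pics/wrist2.png",cv2.cvtColor(f["pixels"],cv2.COLOR_RGB2BGR))
E
```

```text
[587.34288616 300.94307938  88.06580469] [ 9.96939579e-01  7.81664435e-02  1.16422644e-03 -3.56902943e-04] [ 1.41927381 -0.22906364  0.82263665]
```

View pics/scene2.png

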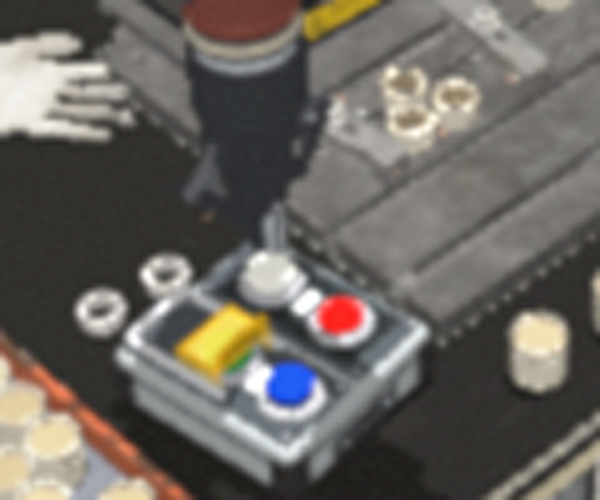

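View pics/wrist2.png

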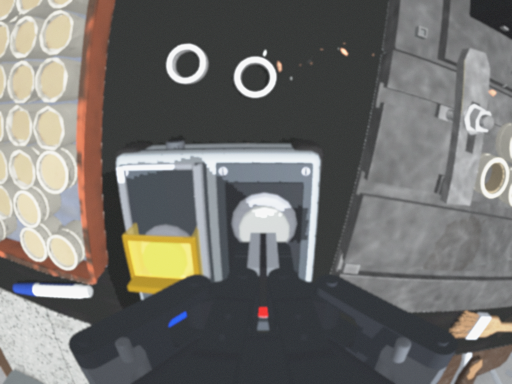

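The fingertips are centred above the white cap at (262,225). Next is the press.

step_arm(deltas=[[[0,0,0.014,0,0],[0,0,0.003,0,0],[0,0,0.002,0,0],[0,0,0.002,0,0],[0,0,0,0,0]]])

```text
time: 4.35
tool_pos: [586.4, 300.9, 65.1]
tcp_rot: [0.997, 0.078, 0.0, -0.0]
wrist_force: [0.6, 0.6, 0.5]
width: 0.005
```

step_arm(deltas=[[[0,0,0.002,0,0],[0,0,0.002,0,0],[0,0,0,0,0]]])

```text
time: 4.72
tool_pos: [586.6, 300.9, 61.8]
tcp_rot: [0.997, 0.078, 0.0, -0.0]
wrist_force: [-0.9, -0.7, 3.1]
width: -0.003
```

step_arm(deltas=[[[0,0,0.001,0,0],[0,0,0.001,0,0],[0,0,0,0,0],[0,0,0,0,0]]])

```text
time: 5.22
tool_pos: [586.7, 301.0, 61.7]
tcp_rot: [0.997, 0.079, 0.0, 0.0]
wrist_force: [-3.5, -1.9, 12.1]
width: 0.002
```

It bottoms at z ≈ 61.7 with 12 N. I'll lift, cross over to the blue button and check that red is out.

step_arm(deltas=[[[0,0,-0.02,0,0],[0,0,-0.018,0,0],[-0.026,-0.023,0,0,0],[-0.026,-0.023,0,0,0],[-0.025,-0.022,0,0,0],[0,0,0,0,0],[0,0,0,0,0]]])

```text
time: 6.1
tool_pos: [500.6, 356.1, 98.2]
tcp_rot: [0.997, 0.079, 0.001, -0.0]
wrist_force: [0.6, 0.2, -0.2]
width: 0.001
```

```bash
python3 - <<'E'
from plant import get_obs, grab_frame
import cv2,pickle
o=get_obs();print(o["tool_pos"],o["tcp_rot"],o["wrist_force"])
f=grab_frame("scene");cv2.imwrite("pics/scene3.png",cv2.resize(cv2.cvtColor(f["pixels"][170:270,150:270],cv2.COLOR_RGB2BGR),None,fx=5,fy=5,interpolation=2))
f=grab_frame("wrist");cv2.imwrite("pics/wrist3.png",cv2.cvtColor(f["pixels"],cv2.COLOR_RGB2BGR))
E
```

```text
[500.60845598 356.11498017  98.20469947] [ 9.96905980e-01  7.85963486e-02  1.02184392e-03 -1.93477212e-04] [ 0.56112514  0.17784627 -0.21900167]
```

View pics/scene3.png

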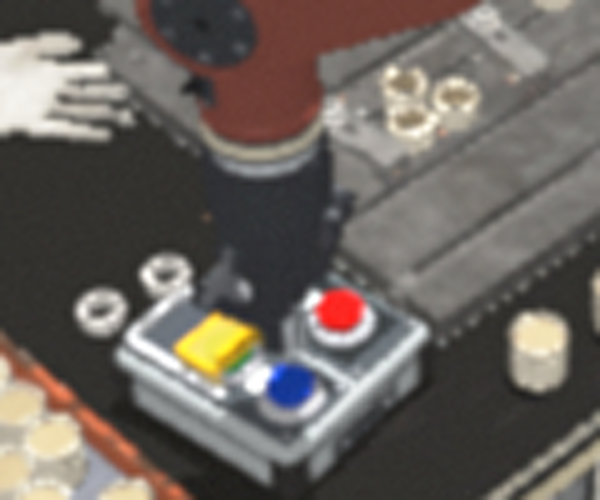

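View pics/wrist3.png

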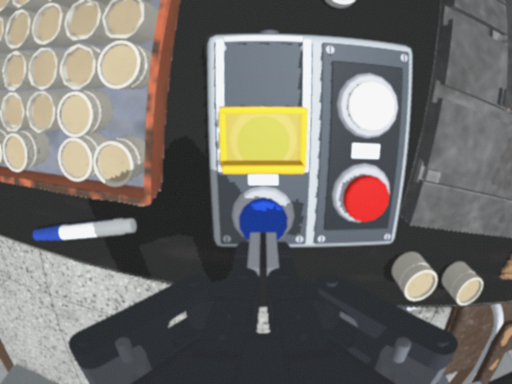

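Red at (366,199) now stands out and white at (368,105) is in. The tip is centred over blue at (263,218). Next is pressing blue.

step_arm(deltas=[[[0,0,0.015,0,0],[0,0,0.011,0,0],[0,0,0.004,0,0],[0,0,0.004,0,0],[0,0,0.003,0,0],[0,0,0.001,0,0],[0,0,0,0,0],[0,0,0,0,0]]])

```text
time: 7.2
tool_pos: [499.3, 355.5, 61.6]
tcp_rot: [0.997, 0.079, -0.001, 0.001]
wrist_force: [-5.5, -5.6, 12.1]
width: 0.004
```

step_arm(deltas=[[[0,0,-0.008,0,0],[0,0,-0.012,0,0],[0,0,-0.01,0,0],[0,0,0,0,0],[0,0,0,0,0]]])

```text
time: 7.82
tool_pos: [499.5, 356.0, 89.1]
tcp_rot: [0.997, 0.078, -0.0, -0.0]
wrist_force: [-0.2, -0.1, -0.9]
width: -0.003
```

```bash
python3 - <<'E'
from plant import get_obs, grab_frame
import cv2,pickle
from h import *
o=get_obs();print(o["tool_pos"],o["tcp_rot"],o["wrist_force"])
f=grab_frame("wrist");cv2.imwrite("pics/wrist4.png",cv2.cvtColor(f["pixels"],cv2.COLOR_RGB2BGR))
c,s=blobs(f,(205,80,320,190))["yellow"][0];print(c,s)
# near top edge of ridge (z84), bottom ~71
for v in (s[1]+s[3]-1,): print(fplane(f,(c[0],v),71),fplane(f,(c[0],v),84))
E
```

```text
[499.47502388 355.96401845  89.1076185 ] [ 9.96918411e-01  7.84453375e-02 -1.02563344e-04 -4.16600652e-06] [-0.217564   -0.08261512 -0.87992814]
[262.14 142.57] [217, 105, 93, 71, 4800]
[532.48965066 361.69821625  71.        ] [536.0006934  362.21668784  84.        ]
```

View pics/wrist4.png

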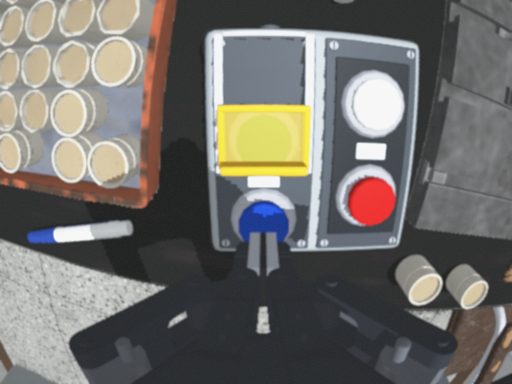

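The ridge near face is at about (534,362), which matches the model. I'll lower to z ≈ 76 and push along console x.

step_arm(deltas=[[[0.004,0,0.013,0,0],[0.01,0,0,0,0],[0.008,0,0,0,0],[0.006,0,0,0,0],[0.006,0,0,0,0],[0.006,0,0,0,0],[0,0,0,0,0]]])

```text
time: 8.75
tool_pos: [539.9, 362.3, 76.4]
tcp_rot: [0.997, 0.078, 0.001, -0.0]
wrist_force: [-0.1, 0.2, -0.0]
width: 0.002
```

step_arm(deltas=[[[0.007,0,0,0,0],[0.007,0,0,0,0],[0.006,0,0,0,0],[0.004,0,0,0,0],[0.003,0,0,0,0],[0,0,0,0,0]]])

```text
time: 9.5
tool_pos: [566.4, 366.5, 76.4]
tcp_rot: [0.997, 0.078, 0.0, -0.0]
wrist_force: [0.5, -0.2, 0.1]
width: 0.005
```

```bash
python3 - <<'E'
from plant import get_obs, grab_frame
import cv2
o=get_obs();print(o["tool_pos"],o["wrist_force"])
f=grab_frame("wrist");cv2.imwrite("pics/wrist5.png",cv2.cvtColor(f["pixels"],cv2.COLOR_RGB2BGR))
E
```

```text
[566.35842776 366.51246248  76.36986636] [ 0.50830507 -0.17413736  0.08348949]
```

View pics/wrist5.png

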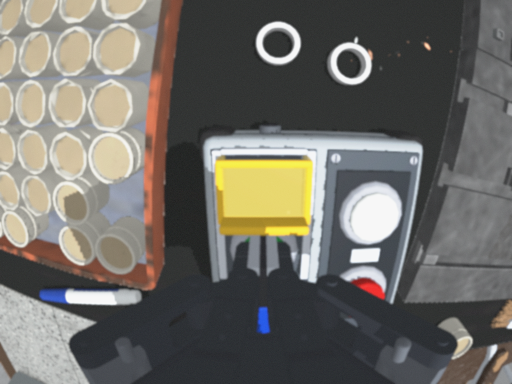

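The guard has moved with the tip but isn't at its end stop yet, since the force is about 0. I'll continue in small steps.

step_arm(deltas=[[[0.002,0,0,0,0],[0.002,0,0,0,0],[0,0,0,0,0]]])

```text
time: 9.93
tool_pos: [567.2, 366.7, 76.5]
tcp_rot: [0.997, 0.078, -0.003, 0.001]
wrist_force: [-7.0, -2.0, 6.2]
width: -0.005
```

The tip stops with 7 N, and the ridge is about 27 mm beyond green, so it's at the end stop. I'll back off to green.

step_arm(deltas=[[[-0.01,0,0,0,0],[-0.008,0,0,0,0],[0,0,0,0,0],[0,0,0,0,0]]])

```text
time: 10.42
tool_pos: [552.3, 364.3, 76.4]
tcp_rot: [0.997, 0.078, 0.0, -0.0]
wrist_force: [0.7, 0.1, -0.6]
width: -0.001
```

```bash
python3 - <<'E'
from plant import get_obs, grab_frame
import cv2
from h import *
o=get_obs();print(o["tool_pos"],o["wrist_force"])
f=grab_frame("wrist");cv2.imwrite("pics/wrist6.png",cv2.cvtColor(f["pixels"],cv2.COLOR_RGB2BGR))
for c,s in blobs(f,(205,80,320,290))["yellow"]: print(c,s,fplane(f,(c[0],s[1]+s[3]-1),71),fplane(f,(c[0],s[1]+s[3]-1),78))
E
```

```text
[552.25054289 364.33296663  76.44379303] [ 0.65569473  0.11444294 -0.58246159]
[260.49 170.96] [215, 131, 98, 77, 6199] [571.11195364 368.6952278   71.        ] [573.82777847 369.06129289  78.        ]
```

View pics/wrist6.png

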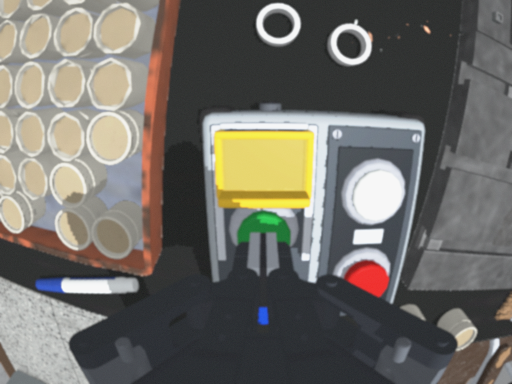

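By vision the ridge travelled about 39 mm plus its unknown start offset. The limit is 40 mm, so I'll push again more firmly to make sure it's at the stop.

step_arm(deltas=[[[0.008,0,0,0,0],[0.008,0,0,0,0],[0.003,0,0,0,0],[0.002,0,0,0,0],[0,0,0,0,0],[0,0,0,0,0]]])

```text
time: 11.22
tool_pos: [567.4, 366.7, 76.4]
tcp_rot: [0.997, 0.078, -0.007, 0.001]
wrist_force: [-14.5, -3.2, 11.4]
width: -0.001
```

```bash
python3 - <<'E'
from plant import get_obs, grab_frame
import cv2,pickle
from h import *
o=get_obs();print(o["tool_pos"],o["wrist_force"])
f=grab_frame("top");cv2.imwrite("pics/top7.png",cv2.resize(cv2.cvtColor(f["pixels"][165:220,165:220],cv2.COLOR_RGB2BGR),None,fx=9,fy=9,interpolation=0))
E
```

```text
[567.40319606 366.72305325  76.37132461] [-14.47585435  -3.18742132  11.42526817]
```

It's a hard stop at the same position (567.4) with 14.5 N, so the guard is fully open. I'll go back to green and press.

step_arm(deltas=[[[-0.011,0,0,0,0],[-0.011,0,0,0,0],[0,0,0,0,0],[0,0,0.007,0,0],[0,0,0.004,0,0],[0,0,0.003,0,0],[0,0,0.001,0,0],[0,0,0,0,0],[0,0,0,0,0]]])

```text
time: 12.4
tool_pos: [551.6, 364.2, 61.9]
tcp_rot: [0.997, 0.078, 0.001, -0.0]
wrist_force: [0.1, -1.6, 6.0]
width: 0.001
```

step_arm(deltas=[[[0,0,0.001,0,0],[0,0,0.0005,0,0],[0,0,0,0,0],[0,0,0,0,0],[0,0,0,0,0]]])

```text
time: 13.02
tool_pos: [551.6, 364.2, 61.6]
tcp_rot: [0.997, 0.079, 0.001, 0.0]
wrist_force: [-2.2, -2.3, 11.1]
width: -0.001
```

```bash
python3 - <<'E'
from plant import get_obs, grab_frame
import cv2
o=get_obs();print(o["tool_pos"],o["wrist_force"])
f=grab_frame("wrist");cv2.imwrite("pics/wrist8.png",cv2.cvtColor(f["pixels"],cv2.COLOR_RGB2BGR))
f=grab_frame("scene");cv2.imwrite("pics/scene8.png",cv2.resize(cv2.cvtColor(f["pixels"][170:270,150:270],cv2.COLOR_RGB2BGR),None,fx=5,fy=5,interpolation=2))
E
```

```text
[551.58958842 364.18029198  61.63776802] [-2.21813686 -2.33593246 11.14156932]
```

View pics/wrist8.png

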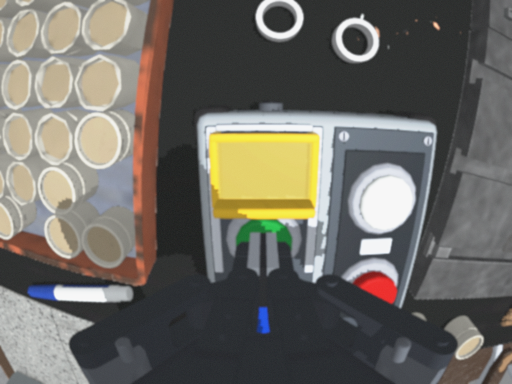

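View pics/scene8.png

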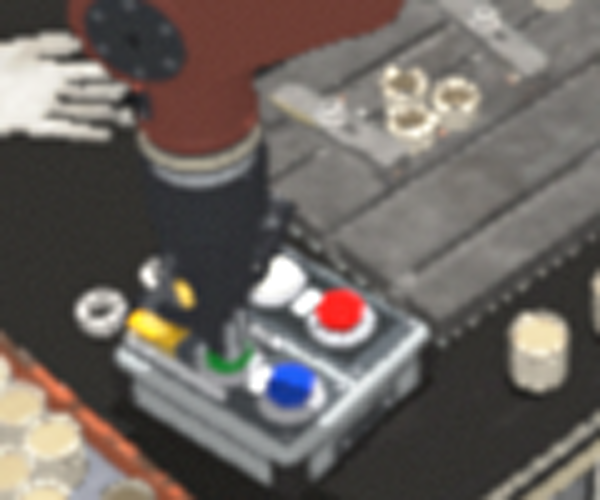

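Green is held down with 11 N (z 61.6, same as the other bottomed presses). Red is out, white is in, blue is up and the guard is open. I'm handing in.

```bash
python3 -c "
from plant import finish_job,get_obs
print(finish_job());o=get_obs();print(o['time'],o['tool_pos'],o['wrist_force'])"
```

```text
the job is handed in; nothing more can be done
None
the job is handed in; nothing more can be done
```

I did the four steps in order and handed the job in at about 13 s, with the closed fingertips holding the green button down. I got no verdict back.

- **White ON:** pressed until it bottomed at z ≈ 61.7 mm with 12 N. The pictures afterwards show white in and red out.
- **Blue homing:** pressed until it bottomed at z ≈ 61.6 mm with 12 N, then released. The last picture shows it back up.
- **Guard:** pushed to a hard stop twice, at the same place both times, with 7 N and then 14.5 N.
- **Green run:** held down at z ≈ 61.6 mm with about 11 N when handed in.

**Disagreement on the guard:** a rough measurement from the wrist picture gave only about 39 mm of travel, plus an unknown start offset of 0 to 5 mm, against the 40 mm needed. The repeated stop, with the ridge about 27 mm beyond green (26 mm expected when open), says it is fully open. I trusted that.

The fingers touched only the buttons and the guard, as far as the pictures and forces show. I did not measure the loose parts again at the end.

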